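# Load the test weight and close the tester's heavy hood

## Robot

A 7-joint arm with a two-finger parallel gripper is mounted at the origin on the work surface. World frame = base frame: x ahead of the robot, y to its left, z up, the work surface at z = 0. Lengths are in mm, angles in rad, forces in N, time in s.
With the tool pointing down it reaches from about 350 to 900 mm from the base axis. Payload 7.2 kg.
Tool frame: the origin (TCP) lies at the very end of the fingers, on their centre line; the grasp point (between the pads) lies behind it (manip.grip_depth is the y of the grasp point in the tool frame, in mm); y points along the fingers, z is the direction in which the jaws open and shut, and the axes are right-handed (so a half turn about y gives the same grasp; the last joint's range is limited). The gripper opens to 88 mm and grips with 3 to 60 N. Pads are 20 mm wide; open, the fingers measure 115 mm over their backs; the gripper's body (75 mm by 178 mm) begins 61 mm behind the grasp point.
Start: joints at [-1.403, 0.411, -0.013, 1.596, 0.006, 1.134, -0.082], TCP at [146.022, 607.706, 222.653] pointing down, gripper open.
Joint ranges: [-2.95, 2.95], [-0.29, 1.99], [-1.47, 1.44], [0.14, 2.54], [-1.03, 4.17], [0.13, 1.85], [-2.86, 2.86]. Speed limits (rad/s): [2.39, 2.39, 3.01, 3.01, 3.14, 3.14, 3.14].

## Interface

Orientations are given as a 3x3 rotation matrix whose columns are the frame's x, y, z axes.
In Python, from rig import manip, kinematics, eyes, finish_job gives the robot as it stands. The module is installed in compiled form; this text tells all that it offers. Calls block until the motion is done:
- manip.move_pose(position, orientation): joint-space move of the TCP to a pose.
- manip.movel(position, feed=150, rotation=None, until_force=None): straight line of the TCP; rotation=None keeps the orientation; feed is the mean speed in mm/s. With until_force (N) it stops when the force on the tool has changed by that much, and returns True; else False.
- manip.goto_joints(angles): joint-space move.
- manip.gripper_open() and manip.clamp(newtons=None): open the fingers fully, or close them until they stop; newtons is the grip in N (None keeps the last).
- manip.dwell(seconds).
- kinematics.inverse_kinematics(position, orientation): joint angles nearest the present ones, or None.
- manip.state(): the state.
- eyes.read_camera(name): name is "scene" or "top"; returns the picture (384x512x3 uint8, blue, green, red); there is no depth.
- eyes.get_calibration(name): a dict with "camera_matrix" (3x3 intrinsics, pixels), "dist" ([k1, k2, p1, p2, k3] as OpenCV has them; the pictures are not rectified), "rvec" (rotation vector, rad) and "tvec" (3), from world to camera coordinates, as OpenCV has them. Camera axes: x right, y down, z forward; pixel columns grow to the right and rows downward; lengths in mm; the calibration is good to about 2 mm. A picture is of the moment at which its call begins. get_calibration takes no time and is no camera call.
A pose or a line that the arm cannot do raises manip.MotionError and nothing moves.
- finish_job(): hands the job in, once; it reports no verdict.
Trained networks look in the newest picture that a camera, given by its name, has taken for a name from the list of things; names that differ only in an ending like _2 or _b are one class to them, and where a whole thing is asked for, a point or a joint stands for the part that bears it (a point fixed in the world has none). Each returns a list of dicts, best first, with "conf" (0 to 1); they miss things now and then, are a little off and sometimes report something else, mostly with a low value. They report only what shows in the picture. A call takes as long as a camera call.
- eyes.outline_of(camera, name): "mask" (384x512 bool, what is visible of it).
- eyes.pinpoint(camera, name): "point" ([x, y, z] in mm, in world coordinates, good to about 4 mm: a listed point, or the origin of a listed thing).
The state is a dict: "clock": time; "joint_positions": joint angles; "qvel": joint speeds; "joint_torque": joint torques, N m; "ee_pos": TCP position; "tcp_rot": TCP orientation; "force": force on the tool from outside, world axes, zero at the start; "ft_torque": the same for the moment, N m; "opening": opening from 0.0 (shut) to 1.0 (fully open).
Only numpy, scipy, OpenCV 4.12 (cv2) and the standard library are available. Lean on these libraries where they do the work, as an engineer would, in place of code of your own. Each camera call takes 0.05 s, during which the arm holds its last target.

## Task

Set the steel test weight with the stepped head into the round nest inside the tester, upright and fully down, without dropping it in. Then push the heavy hood down slowly so that it does not slam, press it onto its rim with about 15 N for a second (never more than 30 N on the hood at any time), and leave it fully closed. Leave everything else on the bench where it is.

Things in the scene. Friction and masses are not known exactly. Their poses are not given: they have to be found in the camera images.
- test_weight: loose steel test weight, 0.2 to 0.3 kg, upright on the bench left of the tester: foot cylinder 32 mm diameter, 30 mm high, with a narrower head cylinder 24 mm diameter, 16 mm high on top (46 mm in all). Origin at the centre of its underside, z along its axis. The only steel piece with a stepped head; the three steel pieces swap places from run to run
- tester: fixed cream bench tester, turned up to 0.25 rad. Origin on the bench under its chamber's middle; x from its front (robot side) to its far side, y left, z up. Chamber casing 240 (x) x 260 (y) mm, open on top, walls 18 mm thick, rim 95 mm and floor 34 mm above the bench. To its right (y -131 to -231 mm) a control wing 85 mm high, not used
- nest_seat (a point): centre of the bottom of the round nest hole, 40 mm above the bench, 40 mm in front (-x) of the tester's origin; axes as the tester's. Hole 36 mm wide, 14 mm deep, 3 mm chamfer, in an aluminium block 62 x 62 mm whose top is 54 mm above the bench. The weight's underside rests here when seated
- hood (a joint): hood angle in rad: 0 closed flat on the rim, grows as it opens, 1.5 fully open; starts at 1.2 to 1.45. A stiff friction hinge (1.35 N m, plus 0.08 N m per rad/s) holds the hood wherever it is left, also closed: it must be pushed all the way, with about 1 to 8 N at the push spot. Closed, it meets a hard stop that hardly yields, so the force rises within a millimetre: press by force, in small steps
- hood_hinge (a point): middle of the hinge axis, fixed to the tester: 100 mm to the far side (+x) of the tester's origin, 100 mm above the bench; axes as the tester's, the hinge runs along y
- push_spot (a point): middle of the solid front rail on the hood's outer face, 190 mm from the hinge axis (rail solid from 165 to 220 mm). Moves with the hood; x from free edge to hinge, y along the hinge, z out of the outer face. The outer face lies 10 mm outside the hinge axis: 110 mm above the bench and facing up when closed, facing away from the robot when open
- hood_edge (a point): middle of the hood's free edge, on its outer face, 220 mm from the hinge axis; axes as push_spot. The hood is a flat grey frame with a clear window, 250 mm wide along the hinge, 14 mm thick, 0.7 to 1.1 kg
- tall_cylinder: bystander: plain straight steel cylinder, 32 mm diameter, 75 mm tall, no head; origin under its foot
- small_cylinder: bystander: plain straight steel cylinder, 22 mm diameter, 32 mm tall, no head; origin under its foot
- screwdriver: bystander: screwdriver lying on the bench beyond the weights
- cup: bystander: grey open cup, 70 mm wide, 80 mm tall; origin under its foot
- bottle: bystander: white closed bottle, 56 mm diameter, 130 mm tall; origin under its foot
- parts_tray: bystander: open divided tray 120 x 160 x 30 mm; origin under its centre
- keypad: bystander: flat grey block 70 x 110 x 12 mm; origin under its centre

How it is judged (in metres and radians):
On the way, in this order (a step that is already met when the one before it is completed fails the run):
1. the test weight is fully down and upright in the nest while the hood is still open (horizontal distance between test_weight and nest_seat below 0.005 m and z of test_weight in the frame of nest_seat below 0.003 m and angle between test_weight's own z axis and vertical below 0.08 rad and value of joint hood above 0.8 rad), for 0.2 s.
2. the hood is closed and pressed down with 10 to 30 N for half a second (value of joint hood below 0.012 rad and contact force between anything else and hood between 10 and 30 N), for 0.5 s.
At the end, for the whole second after the job is handed in: the test weight stands in the nest (within 5 mm of its centre, underside within 3 mm of the bottom, tilted less than 0.08 rad) at rest, and the hood is closed to less than 0.012 rad (about 2.5 mm at its free edge) (horizontal distance between test_weight and nest_seat below 0.005 m and z of test_weight in the frame of nest_seat below 0.003 m and angle between test_weight's own z axis and vertical below 0.08 rad and value of joint hood below 0.012 rad and linear speed of test_weight below 0.02 m/s); the robot touches nothing.
It fails at once if the hood slams: it swings shut faster than 0.6 rad/s in the last 0.4 rad (value of joint hood below 0.4 rad and velocity of joint hood below -0.6 rad/s).
It fails at once if more than 30 N on the hood (contact force between anything else and hood above 30 N).
It fails at once if the weight is dropped into the nest (faster than 0.5 m/s just above its seat) (horizontal distance between test_weight and nest_seat below 0.02 m and z of test_weight in the frame of nest_seat below 0.03 m and linear speed of test_weight above 0.5 m/s).
It fails at once if something else on the bench is shifted by more than 30 mm (distance of any of tall_cylinder, small_cylinder, screwdriver, cup, bottle, parts_tray, keypad from where it was at the start of the episode above 0.03 m).
It also fails if it takes over 72 s, if anything falls off the work surface, if the arm or the gripper's body presses on something with over 40 N, if the wrist force passes 120 N, or if a joint passes its speed limit or range.

## Working session

There is one attempt and no reset: what is moved stays moved. The work goes in short steps, each a Python script; the robot and the scene stay as the last script left them, time stands still between calls to the robot, and variables do not carry over. Pictures are saved under pics/ and viewed, and the job is handed in when it is done.

```bash
mkdir -p pics
python3 - <<'E'
from rig import manip, kinematics, eyes
import cv2, numpy as np
for c in ("scene","top"):
    im=eyes.read_camera(c); cv2.imwrite(f"pics/{c}0.png",im)
    k=eyes.get_calibration(c); print(c,k)
    for n in ["test_weight","tester","nest_seat","hood_hinge","push_spot","hood_edge","tall_cylinder","small_cylinder"]:
        r=eyes.pinpoint(c,n); print(n,[(np.round(d["point"],1).tolist(),round(d["conf"],2)) for d in r[:3]])
s=manip.state(); print(s, manip.grip_depth)
E
```

```text
scene {'camera_matrix': array([[449.49913831,   0.        , 254.3788203 ],
       [  0.        , 449.49913831, 198.46636452],
       [  0.        ,   0.        ,   1.        ]]), 'dist': array([-0.04648842,  0.        ,  0.        ,  0.        ,  0.        ]), 'rvec': array([ 2.28833662, -0.05687816,  0.04185704]), 'tvec': array([-602.63972377,   52.9928826 , 1839.38012302])}
test_weight [([455.8, 257.3, 0.3], 0.65)]
tester [([565.8, -102.4, -1.4], 0.86)]
nest_seat [([522.1, -104.3, 41.3], 0.85)]
hood_hinge [([663.4, -103.7, 106.4], 0.94), ([647.3, -106.1, 285.8], 0.22)]
push_spot [([646.8, -106.0, 284.2], 0.57), ([637.1, -105.2, 319.5], 0.52), ([554.3, 313.0, -1.4], 0.47)]
hood_edge [([638.9, -104.6, 318.7], 0.75), ([631.3, 467.8, -1.4], 0.28)]
tall_cylinder [([461.0, 388.1, 2.3], 0.63), ([663.3, -101.9, 106.3], 0.52)]
small_cylinder [([554.2, 315.9, -0.0], 0.35)]
top {'camera_matrix': array([[381.58105604,   0.        , 255.14394218],
       [  0.        , 381.58105604, 196.07819182],
       [  0.        ,   0.        ,   1.        ]]), 'dist': array([-0.04037553,  0.        ,  0. 
[... 683 characters left out ...]
9.71583675e-05,  6.07959962e-04,  3.42645258e-04, -7.28147950e-04,
        1.31040360e-03, -2.26260922e-03, -1.02710708e-03]), 'joint_torque': array([ 6.83353537e-04, -5.87718809e+01,  6.41193464e-01, -2.91392058e+01,
       -5.37196768e-02,  9.93196416e-03,  1.27329682e-05]), 'ee_pos': array([145.9886941 , 607.7134636 , 222.67282184]), 'tcp_rot': array([[ 9.72333813e-01, -3.59724914e-05,  2.33595707e-01],
       [-2.33595704e-01,  6.96944700e-05,  9.72333812e-01],
       [-5.12575987e-05, -9.99999997e-01,  5.93632703e-05]]), 'force': array([-0.1121048 ,  0.67404726,  0.97055369]), 'ft_torque': array([-0.00061138, -0.01393806,  0.0296505 ]), 'opening': 0.9955585346024916} -18.700000000000003
```

View pics/scene0.png

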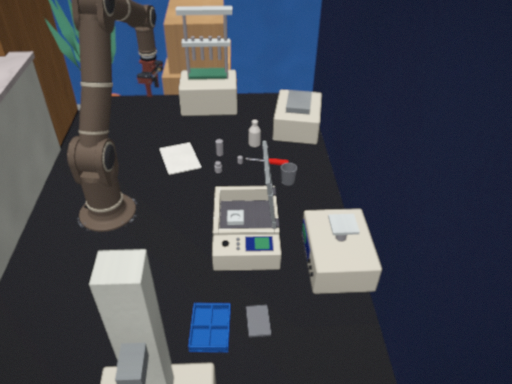

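View pics/top0.png

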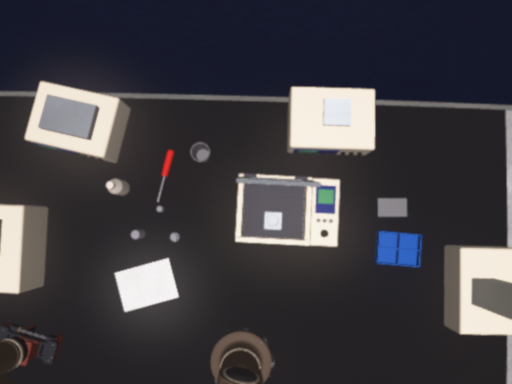

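The scene view shows the stepped weight at about (218,167), the tall cylinder at (219,147), the small one at (240,160) and the nest block at (235,216). In the top view the weight is at (175,237) and the nest at (273,221). Next I'll refine these with zooms and model overlays.

```bash
cat > h.py <<'E'
from rig import manip, kinematics, eyes
import cv2, numpy as np
def proj(c,P):
    k=eyes.get_calibration(c)
    return cv2.projectPoints(np.float64(P).reshape(-1,3),k["rvec"],k["tvec"],k["camera_matrix"],k["dist"])[0].reshape(-1,2)
def onplane(c,uv,z):
    k=eyes.get_calibration(c);R=cv2.Rodrigues(k["rvec"])[0]
    n=cv2.undistortPoints(np.float64(uv).reshape(-1,1,2),k["camera_matrix"],k["dist"]).reshape(-1,2)
    d=np.c_[n,np.ones(len(n))]@R; C=-R.T@k["tvec"].ravel()
    return C+d*((z-C[2])/d[:,2])[:,None]
def circ(x,y,z,r,n=40):
    t=np.linspace(0,2*np.pi,n);return np.c_[x+r*np.cos(t),y+r*np.sin(t),0*t+z]
def rz(a): return np.array([[np.cos(a),-np.sin(a),0],[np.sin(a),np.cos(a),0],[0,0,1]])
E
python3 - <<'E'
from h import *
for c,b1,b2 in (("scene",(190,130,70,55),(205,135,80,140)),("top",(120,190,70,65),(225,165,120,90))):
    im=cv2.imread(f"pics/{c}0.png")
    for i,(x,y,w,h) in enumerate((b1,b2)):
        s=min(800//w,600//h); cv2.imwrite(f"pics/{c}z{i}.png",cv2.resize(im[y:y+h,x:x+w],None,fx=s,fy=s,interpolation=cv2.INTER_CUBIC)); print(c,i,s)
    for n in("test_weight",):
        r=eyes.outline_of(c,n)
        for d in r[:2]:
            ys,xs=np.nonzero(d["mask"]); print(n,d["conf"],xs.mean(),ys.mean(),xs.min(),xs.max(),ys.min(),ys.max())
        # predicted silhouette centroid fit
        m=r[0]["mask"]
        from scipy.optimize import minimize
        def sil(p):
            S=8; M=np.zeros((384*S//4,512*S//4),np.uint8)
            x0,y0=xs0-20,ys0-20
            M=np.zeros((40*S,40*S),np.uint8)
            for za,zb,rr in((0,30,16),(30,46,12)):
                P=proj(c,np.r_[circ(*p,za,rr),circ(*p,zb,rr)])
                hull=cv2.convexHull(np.float32((P-[x0-.5,y0-.5])*S)).astype(int); cv2.fillConvexPoly(M,hull,1)
            yy,xx=np.nonzero(M);return np.array([xx.mean()/S+x0-.5,yy.mean()/S+y0-.5]),len(xx)/S/S
        ys,xs=np.nonzero(m); xs0,ys0=int(xs.mean()),int(ys.mean())
        p=np.array([452.,259.])
        for _ in range(6):
            e=np.array([xs.mean(),ys.mean()])-sil(p)[0]
            J=np.c_[(sil(p+[10,0])[0]-sil(p)[0])/10,(sil(p+[0,10])[0]-sil(p)[0])/10]
            p=p+np.linalg.solve(J,e)
        print(c,"weight fit",p,"area",sil(p)[1],m.sum())
E
```

```text
scene 0 10
scene 1 4
test_weight 0.57 218.14736842105262 167.30526315789473 214 222 161 173
scene weight fit [452.86984003 253.19533335] area 74.75 95
top 0 9
top 1 6
test_weight 0.74 287.0068975638392 210.2465512180804 236 338 174 246
test_weight 0.58 174.5 236.36 171 178 233 240<stdin>:20: RuntimeWarning: Mean of empty slice.
  ret = ret.dtype.type(ret / rcount)
<stdin>:19: RuntimeWarning: invalid value encountered in cast
Traceback (most recent call last):
numpy.linalg.LinAlgError: Singular matrix
```

View pics/scenez1.png

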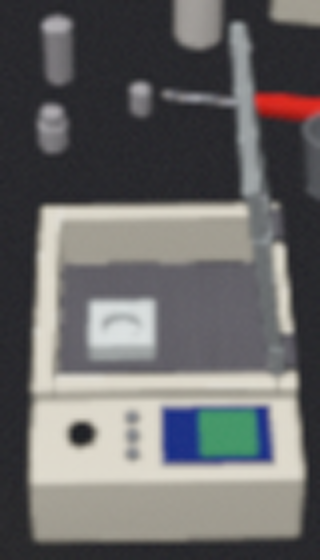

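Run:
```python
from h import *
im=cv2.imread("pics/top0.png")
for i,(x,y,w,h) in enumerate(((120,190,70,65),(225,165,120,85))):
    s=min(800//w,600//h); cv2.imwrite(f"pics/topz{i}.png",cv2.resize(im[y:y+h,x:x+w],None,fx=s,fy=s,interpolation=cv2.INTER_CUBIC)); print(i,s)
print(onplane("top",[[174.5,236.4]],23))
```

```text
0 9
1 6
[[452.22360675 260.99249346  23.        ]]
```

View pics/topz1.png

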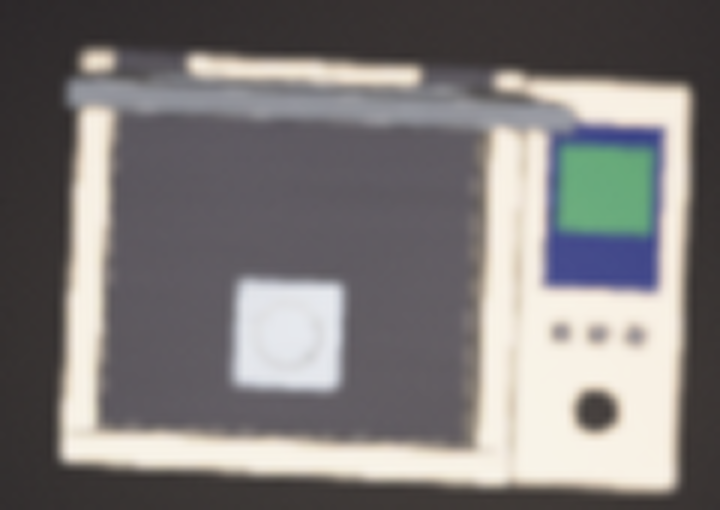

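View pics/scenez0.png

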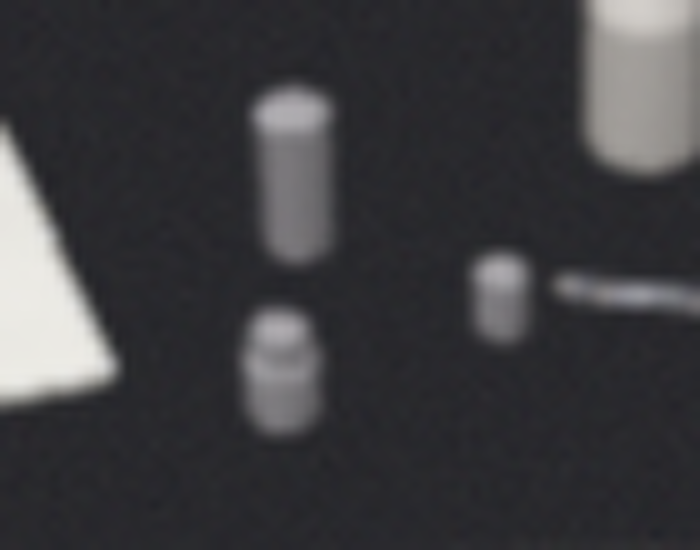

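Run:
```python
from h import *
im=cv2.imread("pics/top0.png")
# block top face
g=im[205:240,255:295].astype(float).mean(2)
m=(g>170).astype(np.uint8); ys,xs=np.nonzero(m)
print("block n",m.sum())
w=np.clip((g-100)/(215-100),0,1); w[:, :]*=cv2.dilate(m,np.ones((3,3)))
Y,X=np.mgrid[205:240,255:295]
uv=[(X*w).sum()/w.sum(),(Y*w).sum()/w.sum()]; print(uv,w.sum(),onplane("top",[uv],54))
rect=cv2.minAreaRect(np.float32(np.c_[xs+255,ys+205])); print(rect)
f=lambda p:[p[0]/6+225-.42,p[1]/6+165-.42]
L=onplane("top",[f((62,462)),f((508,484)),f((80,50)),f((515,75))],95); print(L)
C=onplane("top",[f((235,278)),f((344,285)),f((341,389)),f((233,384))],54);print("block corners",C,C.mean(0))
for c in("scene","top"):
    z=cv2.imread(f"pics/{c}0.png"); 
    print(c,"hole top",proj(c,[522,-102,54]),"weight top",proj(c,[452,259,46]),"foot", proj(c,[452,259,0]))
```

```text
block n 376
[np.float64(272.25698423273377), np.float64(223.6022577540899)] 391.5652173913043 [[510.20289284 -97.37394846  54.        ]]
((274.5, 225.5), (39.0, 27.0), 0.0)
[[ 444.12088552   33.03865978   95.        ]
 [ 438.78536449 -226.85520236   95.        ]
 [ 685.62202461   30.12453895   95.        ]
 [ 678.06869453 -226.12082276   95.        ]]
block corners [[ 555.0940688   -65.42025439   54.        ]
 [ 552.74434561 -131.18630487   54.        ]
 [ 490.23613314 -130.92501145   54.        ]
 [ 491.38353895  -65.96243433   54.        ]] [522.36452163 -98.37350126  54.        ]
scene hole top [[235.08831326 215.14859429]] weight top [[217.78148217 162.03696414]] foot [[218.19878889 170.1379408 ]]
top hole top [[273.62312461 220.36591496]] weight top [[173.67728736 236.75071143]] foot [[176.34730655 236.21266186]]
```

```bash
cat >> h.py <<'E'
def overlay(c,im,T,W,box,s,out,hood=None):
    x0,y0,w,h=box
    z=cv2.resize(im[y0:y0+h,x0:x0+w],None,fx=s,fy=s,interpolation=cv2.INTER_CUBIC)
    def dl(P,col): 
        q=(proj(c,P)-[x0-.5,y0-.5])*s
        cv2.polylines(z,[np.int32(q*16)],False,col,1,cv2.LINE_AA,4)
    if T is not None:
        R=rz(T[2]);o=np.array([T[0],T[1],0])
        def loop(xa,xb,ya,yb,zz): return o+np.array([[xa,ya,zz],[xb,ya,zz],[xb,yb,zz],[xa,yb,zz],[xa,ya,zz]])@R.T
        dl(loop(-120,120,-130,130,95),(0,0,255)); dl(loop(-102,102,-112,112,95),(0,0,255)); dl(loop(-71,-9,-31,31,54),(255,0,0))
        dl(loop(-120,120,-231,-131,85),(0,200,255))
        n=o+R@[-40,0,54]; dl(circ(*n,18),(0,160,0)); dl(circ(*n,21),(0,160,0))
    if W is not None:
        for zz,r in((0,16),(30,16),(30,12),(46,12)): dl(circ(W[0],W[1],zz+(W[2] if len(W)>2 else 0),r),(0,255,0))
    cv2.imwrite(out,z)
E
python3 - <<'E'
from h import *
im=cv2.imread("pics/top0.png")
a=[561.7,-97.5,-.026]
overlay("top",im,a,None,(225,165,120,85),6,"pics/o_top.png")
overlay("top",im,None,(452,261),(150,215,45,45),12,"pics/o_topw.png")
im=cv2.imread("pics/scene0.png")
overlay("scene",im,[562,-101,-.026],None,(205,180,80,95),6,"pics/o_sc.png")
overlay("scene",im,None,(453,254),(200,145,40,40),12,"pics/o_scw.png")
b=[cv2.imread(f"pics/o_{k}.png") for k in("top","sc","topw","scw")]
def hc(x,y):
    H=max(x.shape[0],y.shape[0]); return np.hstack([cv2.copyMakeBorder(i,0,H-i.shape[0],0,0,cv2.BORDER_CONSTANT) for i in(x,y)])
cv2.imwrite("pics/ow.png",cv2.resize(hc(b[2],b[3]),None,fx=.75,fy=.75))
E
```

```text
(no output)
```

View pics/o_top.png

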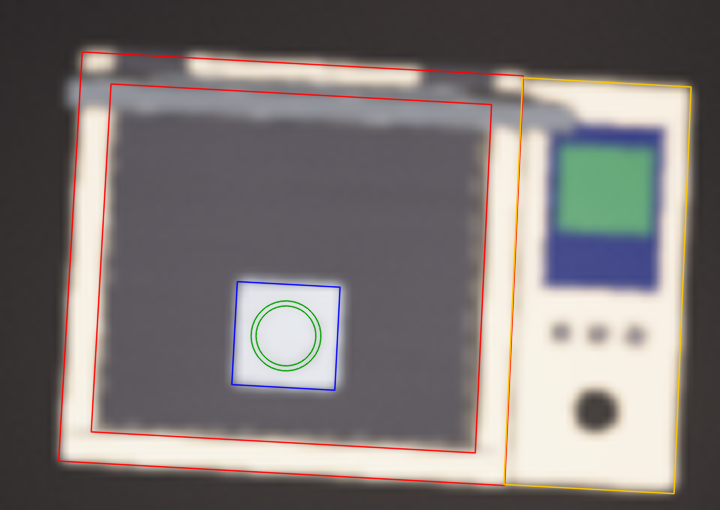

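View pics/o_sc.png

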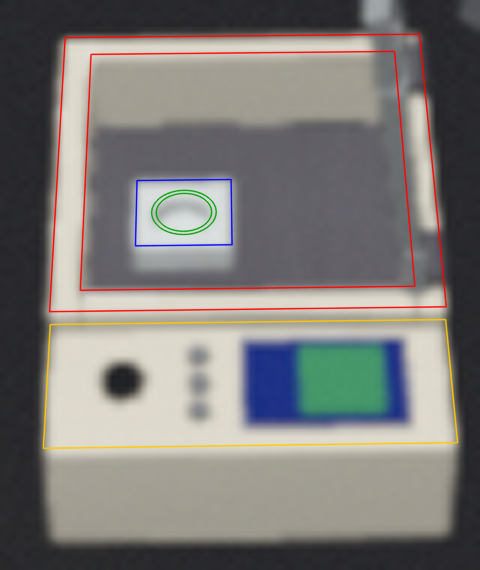

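View pics/ow.png

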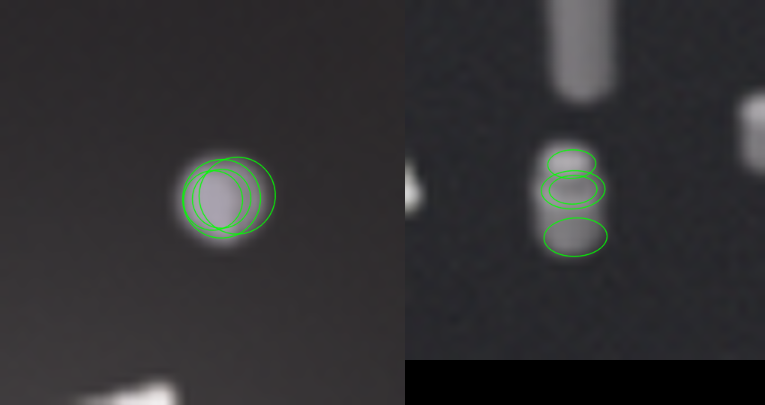

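The tester overlay fits both views at about (562, -99.3, yaw -0.026). The weight is at about (452, 258.5) once I average the small bias between the two cameras. I'll centre it by clamping in two directions, then grip high on the foot so the fingertips clear the nest block.

```bash
cat >> h.py <<'E'
YAW=-0.026; NEST=np.array([562,-99.3])+ (rz(YAW)@[-40,0,0])[:2]
def down(a):  # a: direction angle of jaw axis
    z=np.array([np.cos(a),np.sin(a),0]);y=np.array([0,0,-1.]);return np.c_[np.cross(y,z),y,z]
JY=down(np.pi/2+YAW)
def st():
    s=manip.state();print("t%.1f"%s["clock"],np.round(s["ee_pos"],1),"F",np.round(s["force"],1),"open %.3f"%s["opening"])
    return s
E
python3 - <<'E'
from h import *
print(NEST)
q=manip.state()["joint_positions"]
for p,R in(([452,258.5,120],JY),([452,258.5,120],down(0)),([452,258.5,120],down(np.pi)),([*NEST,150],JY),([*NEST,56],JY)):
    j=kinematics.inverse_kinematics(p,R);print(p,None if j is None else np.round(j,2))
E
```

```text
[522.01351924 -98.26011717]
[452, 258.5, 120] [-0.75  0.35  0.16  1.97 -0.08  0.83  1.01]
[452, 258.5, 120] [-0.98  0.37  0.46  1.98 -0.22  0.83 -0.4 ]
[452, 258.5, 120] [-0.49  0.36 -0.15  1.95  0.07  0.84  2.46]
[np.float64(522.0135192383905), np.float64(-98.26011716937293), 150] [-0.5   0.4   0.77  1.94 -0.35  0.93  1.98]
[np.float64(522.0135192383905), np.float64(-98.26011716937293), 56] [-0.31  0.51  0.53  2.01 -0.38  0.72  2.  ]
```

Run:
```python
from h import *
P=[452,258.5]
manip.move_pose([*P,120],down(0)); st()
print(manip.movel([*P,8],feed=120,until_force=8)); st()
manip.clamp(4); st(); 
manip.gripper_open(); s=st()
for c in("scene","top"): cv2.imwrite(f"pics/{c}1.png",eyes.read_camera(c))
```

```text
t2.7 [451.5 260.2 120.1] F [-0.5  0.7  0. ] open 0.998
False
t3.8 [452.5 258.8   8.6] F [0.2 0.3 0.5] open 1.004
t4.7 [452.  258.5   8. ] F [-0.4 -0.3 -1.1] open 0.358
t5.7 [452.  258.5   8. ] F [-0.  -0.1  0.1] open 0.999
```

Run:
```python
from h import *
P=[452,258.5]
manip.movel([*P,80],feed=150)
manip.movel([*P,80.5],rotation=JY,feed=20) if False else manip.move_pose([*P,80],JY)
manip.movel([*P,17.5],feed=100); st()
manip.clamp(30); s=st()
for c in("scene","top"): cv2.imwrite(f"pics/{c}2.png",eyes.read_camera(c))
manip.movel([*P,30],feed=60); s=st()
manip.dwell(.3); st()
for c,b in(("scene",(180,120,80,70)),("top",(135,195,75,70))):
    im=eyes.read_camera(c); x,y,w,h=b
    cv2.imwrite(f"pics/{c}3.png",cv2.resize(im[y:y+h,x:x+w],None,fx=7,fy=7,interpolation=cv2.INTER_CUBIC))
```

```text
t8.4 [452.2 258.7  17.8] F [-0.8 -0.1  0.2] open 1.001
t9.3 [452.  258.4  17.5] F [-0.3 -1.   1. ] open 0.355
t9.8 [452.3 258.7  30.5] F [-0.1  0.2 -1.2] open 0.356
t10.1 [451.9 258.4  29.8] F [-0.9 -0.  -1.3] open 0.351
```

View pics/scene3.png

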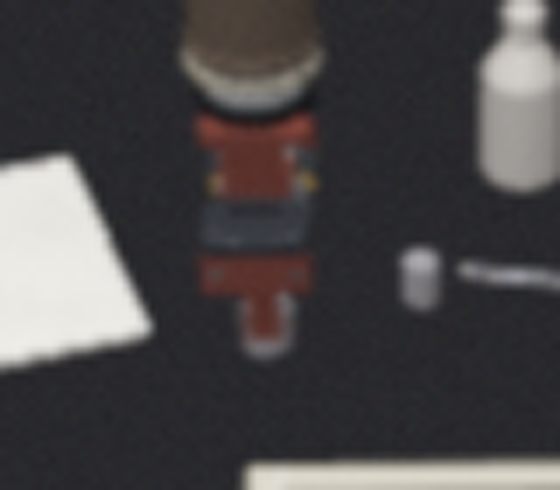

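The scene view shows the weight gripped at about (218,168), lifted, with the neighbouring pieces undisturbed. The opening matches a 32 mm foot. Next I'll carry it over the nest.

Run:
```python
from h import *
manip.movel([452,258.5,170],feed=250)
manip.movel([*NEST,170],feed=250); 
manip.movel([*NEST,84],feed=120); manip.dwell(.2); s=st(); print(np.round(s["joint_positions"],2))
for c,b in(("scene",(200,130,90,100)),("top",(225,165,110,90))):
    im=eyes.read_camera(c); cv2.imwrite(f"pics/{c}4f.png",im); overlay(c,im,[562,-99.3,YAW] ,(*NEST,66.5),b,6,f"pics/{c}4.png")
```

```text
t13.6 [522.5 -98.3  84.8] F [ 0.1 -0.2 -1.9] open 0.353
[-0.07  0.42  0.21  1.97 -0.13  0.76  1.76]
```

View pics/scene4.png

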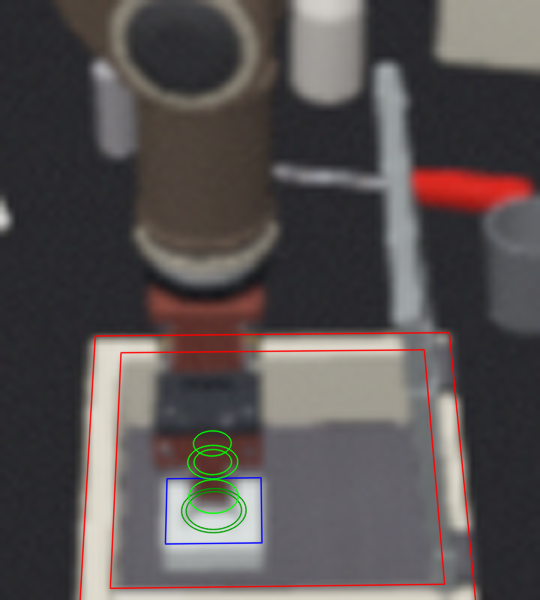

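View pics/top4.png

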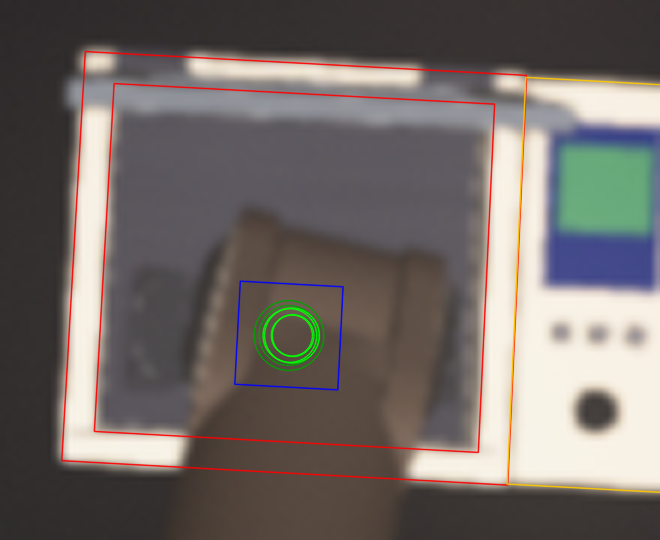

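The weight hangs over the nest: in the scene zoom the fingers are centred at about (210,480) above the block at (213,510), which agrees with the model. I'll lower it under force guard.

Run:
```python
from h import *
print(manip.movel([*NEST,73.5],feed=40,until_force=6)); st()
print(manip.movel([*NEST,57.2],feed=20,until_force=6)); manip.dwell(.1); st()
for c,b in(("scene",(200,130,90,100)),):
    im=eyes.read_camera(c); overlay(c,im,None,None,b,6,f"pics/{c}5.png")
```

```text
False
t14.1 [521.7 -98.3  73. ] F [ 0.6  0.6 -2.9] open 0.357
True
t14.5 [522.5 -98.4  71.1] F [ 0.2 -0.9  5.8] open 0.356
```

View pics/scene5.png

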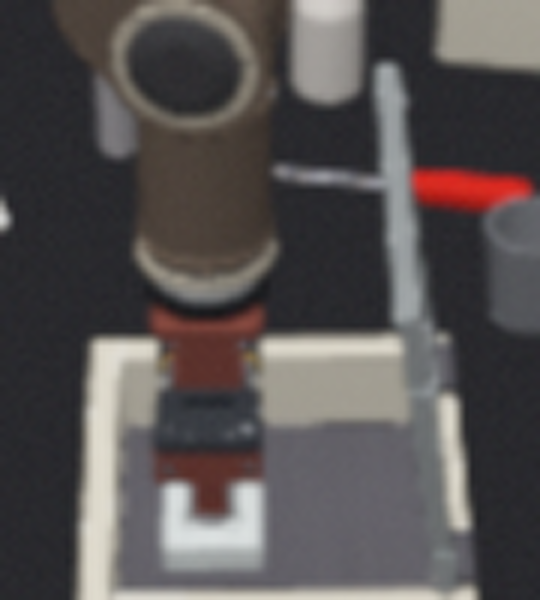

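Run:
```python
from h import *
def av(n=8):
    a=[]
    for _ in range(n):
        manip.dwell(.02); s=manip.state(); a.append(np.r_[s["force"],s["ft_torque"]*1000])
    return np.mean(a,0)
A=av(); print(np.round(A,1))
manip.movel([*NEST,75],feed=40); manip.dwell(.15); B=av(); print(np.round(B,1)); D=A-B
print("delta",np.round(D,1)); print("contact rel (x,y) ~",-D[4]/D[2],D[3]/D[2])
st()
```

```text
[ 0.1 -0.3  5.5 27.8 29.8 -5.7]
[ -0.4  -0.3  -2.3  10.3  13.  -13. ]
delta [ 0.4 -0.   7.8 17.5 16.8  7.3]
contact rel (x,y) ~ -2.1539428717623665 2.236605836980616
t15.2 [521.8 -98.2  74.8] F [-0.5 -0.4 -2.1] open 0.352
```

Run:
```python
from h import *
def av(n=6):
    a=[]
    for _ in range(n):
        manip.dwell(.02); s=manip.state(); a.append(np.r_[s["ee_pos"],s["force"],s["ft_torque"]*1000])
    return np.mean(a,0)
for d in ((2,-2),(2,2),(-2,2),(-2,-2)):
    p=NEST+d
    manip.movel([*p,74],feed=60); manip.dwell(.1)
    hit=manip.movel([*p,62],feed=25,until_force=6); a=av()
    print(d,hit,np.round(a,1))
    if not hit or a[2]<68: print("in"); break
    manip.movel([*p,74],feed=60)
st()
```

```text
(2, -2) False [ 5.241e+02 -1.003e+02  6.200e+01 -1.000e-01  0.000e+00 -1.800e+00
  2.060e+01  4.500e+00  1.300e+00]
in
t16.3 [ 524.1 -100.3   62.1] F [ 0.9 -1.1 -1.7] open 0.363
```

Run:
```python
from h import *
p=NEST+[2,-2]
print(manip.movel([*p,56.3],feed=15,until_force=5)); manip.dwell(.2); st()
for c,b in(("scene",(200,130,90,100)),):
    im=eyes.read_camera(c); overlay(c,im,None,None,b,6,f"pics/{c}6.png")
```

```text
True
t16.9 [ 524.1 -100.2   57.5] F [-0.1 -0.5  5.4] open 0.354
```

View pics/scene6.png

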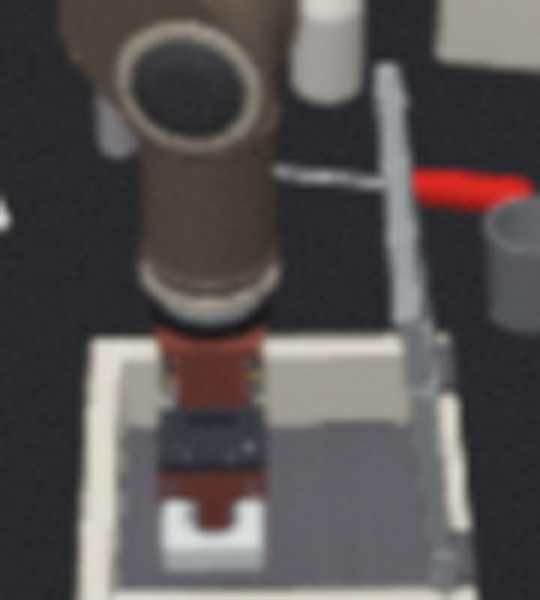

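The weight bottomed at TCP z 57.5, which is exactly seat height. I'll release it, retreat and check.

Run:
```python
from h import *
p=NEST+[2,-2]
manip.movel([*p,58],feed=10)
manip.gripper_open(); st()
manip.movel([*p,100],feed=60); manip.movel([*p,400],feed=300); s=st()
ims={}
for c,b in(("scene",(200,130,90,100)),("top",(225,165,110,90))):
    im=eyes.read_camera(c); overlay(c,im,None,None,b,6,f"pics/{c}7.png")
for c in("scene","top"):
  for n in("test_weight","push_spot","hood_edge","hood_hinge","nest_seat"):
    r=eyes.pinpoint(c,n); print(c,n,[(np.round(d["point"],1).tolist(),round(d["conf"],2)) for d in r[:2]])
for q in([700,-104,400],[690,-104,280],[500,-100,112]): 
    j=kinematics.inverse_kinematics(q,JY); print(q,None if j is None else np.round(j,2))
```

```text
t18.2 [ 524.  -100.3   58. ] F [ 0.6  1.  -0.7] open 0.996
t20.2 [ 523.4 -100.1  398.4] F [-1.2  0.2  0.4] open 0.999
scene test_weight [([523.2, -97.3, 38.8], 0.47)]
scene push_spot [([648.7, -101.4, 287.9], 0.82)]
scene hood_edge [([641.9, -102.7, 319.4], 0.96)]
scene hood_hinge [([661.5, -102.2, 103.6], 0.9)]
scene nest_seat [([521.8, -106.5, 39.5], 0.69)]
top test_weight []
top push_spot [([663.3, -102.9, 101.1], 0.66), ([644.8, -100.8, 289.2], 0.65)]
top hood_edge [([643.6, -100.1, 321.1], 0.96)]
top hood_hinge [([662.8, -107.1, 101.0], 0.96)]
top nest_seat [([678.3, 310.4, 3.2], 0.16)]
[700, -104, 400] [-0.09  0.5   0.3   1.08 -0.14  1.58  1.72]
[690, -104, 280] [-0.09  0.51  0.28  1.33 -0.14  1.32  1.73]
[500, -100, 112] [-0.09  0.35  0.24  2.   -0.11  0.8   1.76]
```

View pics/scene7.png

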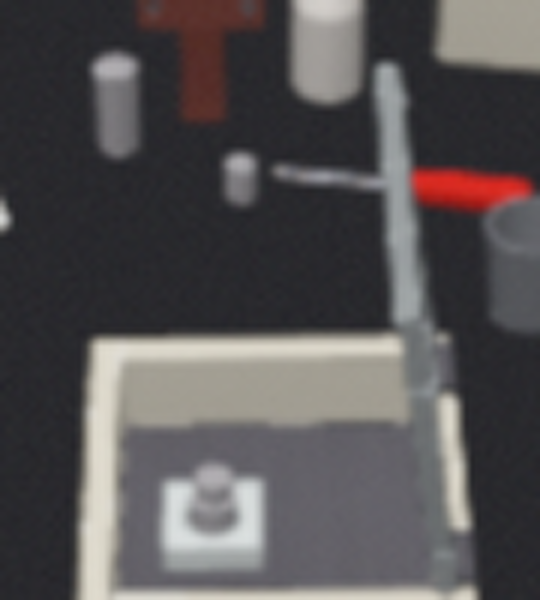

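The zoom shows the weight upright and deep in the nest at about (213,500), foot largely sunk in, and the hood still open at roughly 1.43 rad. Next I'll go behind the hood with the fingers closed and find contact.

```bash
cat >> h.py <<'E'
HX,HY,HZ=663.5,-104.,100.
def tip(th,d=195,h=10,depth=0):
    u=np.array([-np.cos(th),np.sin(th)]);n=np.array([np.sin(th),np.cos(th)])
    r=d*u+(10-depth)*n
    return np.r_[np.array([HX,HY])+(rz(YAW)@[r[0]+h,0,0])[:2],HZ+r[1]]
E
python3 - <<'E'
from h import *
manip.clamp(5)
a=tip(1.43); print(a)
manip.movel([a[0]+45,a[1]-1,400],feed=300)
manip.movel([a[0]+45,a[1]-1,a[2]],feed=200,until_force=10); manip.dwell(.2); st()
h=manip.movel([a[0]-25,a[1],a[2]],feed=30,until_force=3); manip.dwell(.1); print(h); st()
for c,b in(("scene",(200,100,90,100)),):
    im=eyes.read_camera(c); overlay(c,im,None,None,b,6,f"pics/{c}8.png")
E
```

```text
[ 656.03890502 -103.80596781  294.47370532]
t23.8 [ 701.6 -105.   296.4] F [0.8 0.1 0.9] open 0.006
True
t25.3 [ 655.6 -104.   293.9] F [1.  0.5 1.1] open 0.007
```

View pics/scene8.png

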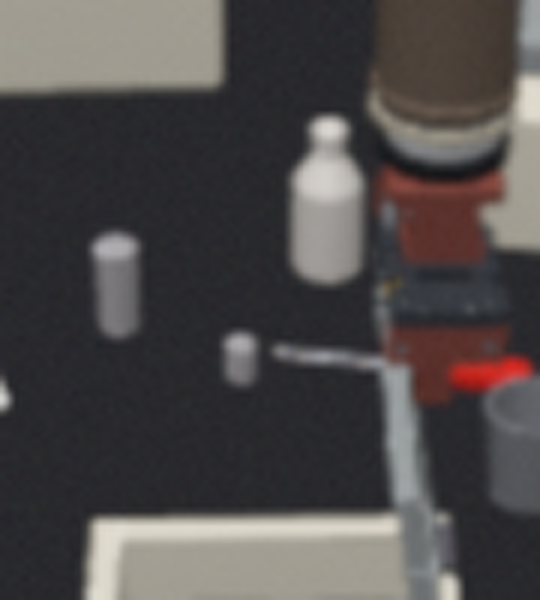

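Contact came at x 655.6 against 656.0 predicted. In the zoom the fingers sit at about (430,370), just behind the hood edge at (395,370). Next I'll follow the arc.

Run:
```python
from h import *
for th in np.r_[np.arange(1.35,0.45,-.1),.40,.33,.26]:
    f=45 if th>.45 else 28
    h=manip.movel(tip(th),feed=f,until_force=14)
    s=manip.state(); print("%.2f"%th,h,"t%.1f"%s["clock"],np.round(s["ee_pos"]-tip(th),1),np.round(s["force"],1))
    if h: break
for c,b in(("scene",(200,130,90,100)),):
    im=eyes.read_camera(c); overlay(c,im,None,None,b,6,f"pics/{c}9.png")
```

```text
1.35 False t25.9 [ 0.5 -0.2 -0.3] [ 4.1 -0.9 -1.8]
1.25 False t26.4 [ 0.2 -0.1 -0. ] [ 4.3 -0.5 -1.7]
1.15 False t27.0 [ 0.1 -0.1  0.1] [ 4.2 -1.2  0.5]
1.05 False t27.6 [-0.3 -0.  -0.1] [ 3.  -0.4  0.4]
0.95 False t28.2 [-0.9  0.2 -0.5] [ 0.2 -1.1 -0.2]
0.85 False t28.8 [-0.3  0.1 -0.2] [ 0.8 -1.   1.2]
0.75 False t29.4 [-0.3  0.1 -0.3] [-0.8 -0.6  1.1]
0.65 False t29.9 [-0.3  0.1 -0.3] [ 1.   0.7 -0.2]
0.55 False t30.5 [-0.5  0.1 -0.3] [-0.2  0.8 -0.1]
0.40 False t31.7 [ 0.1 -0.  -0. ] [1.8 0.4 0.2]
0.33 False t32.4 [-0.5  0.1 -0.3] [ 0.8 -0.4  0.3]
0.26 False t33.0 [-0.3  0.  -0.3] [-0.1 -0.4 -0. ]
```

View pics/scene9.png

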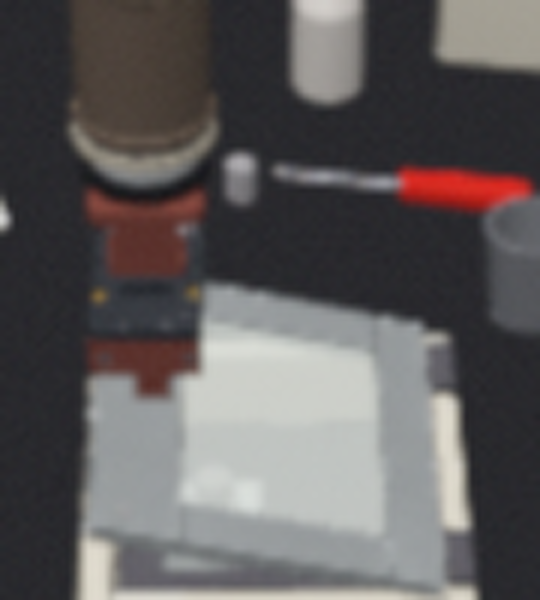

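The hood is following, at roughly 0.25 rad, with the tip on the front rail at about (152,390). Continuing gently.

Run:
```python
from h import *
for th in (.2,.14,.09,.05,.03):
    h=manip.movel(tip(th),feed=22,until_force=8)
    manip.dwell(.1); s=manip.state(); print("%.2f"%th,h,"t%.1f"%s["clock"],np.round(s["ee_pos"],1),np.round(s["force"],1))
    if h: break
p=tip(.03)
if not h:
    q=tip(0.0)
    h=manip.movel([q[0],q[1],108.5],feed=6,until_force=6)
    manip.dwell(.1); print(h); st()
```

```text
0.20 False t33.8 [484.3 -99.3 148.4] [0.4 0.2 0.1]
0.14 False t34.6 [481.7 -99.3 137. ] [-0.6 -0.4 -0.7]
0.09 False t35.3 [480.2 -99.2 127.4] [-0.5 -1.4  0. ]
0.05 False t35.9 [479.2 -99.2 119.6] [-0.3  0.1 -0. ]
0.03 False t36.3 [478.9 -99.2 115.7] [ 0.4 -0.8 -0.2]
True
t37.3 [478.6 -99.2 110.4] F [-0.4 -0.2  4.5] open 0.006
```

Run:
```python
from h import *
def av(n=10):
    a=[]
    for _ in range(n):
        manip.dwell(.02); s=manip.state(); a.append(np.r_[s["ee_pos"],s["force"]])
    return np.mean(a,0)
a=av(); print(np.round(a,2)); z=a[2]; q=tip(0.)
for i in range(25):
    z-=.12; manip.movel([q[0],q[1],z],feed=4,until_force=8); manip.dwell(.1); a=av(6)
    print("%.2f"%z,np.round(a[2:],2))
    if a[5]>12: break
st()
```

```text
[ 4.7861e+02 -9.9190e+01  1.1039e+02 -4.8000e-01  2.6000e-01  4.8600e+00]
110.27 [110.39  -1.68   0.5    5.34]
110.15 [110.38  -1.56   0.39   6.95]
110.03 [110.37  -2.07   0.48   8.2 ]
109.91 [110.35  -2.56   0.21   9.49]
109.79 [110.35  -3.19   0.53  10.66]
109.67 [110.33  -3.35   0.61  12.13]
t40.2 [478.7 -99.2 110.3] F [-3.   0.8 12. ] open 0.003
```

Run:
```python
from h import *
q=tip(0.)
manip.movel([q[0],q[1],109.42],feed=3)
for _ in range(5):
    manip.dwell(.3); st()
for c in("scene","top"): cv2.imwrite(f"pics/{c}10.png",eyes.read_camera(c))
manip.movel([q[0],q[1],112],feed=8); st()
manip.movel([q[0],q[1],300],feed=200)
manip.movel([450,100,300],feed=250); st()
for c,b in(("scene",(190,120,100,110)),("top",(225,165,120,90))):
    im=eyes.read_camera(c); cv2.imwrite(f"pics/{c}11f.png",im); overlay(c,im,None,None,b,5,f"pics/{c}11.png")
    for n in("hood_edge","push_spot","test_weight"):
        print(c,n,[(np.round(d["point"],1).tolist(),round(d["conf"],2)) for d in eyes.pinpoint(c,n)[:2]])
```

```text
t40.8 [478.7 -99.2 110.3] F [-4.8  0.2 13.9] open 0.004
t41.0 [478.7 -99.2 110.3] F [-5.   0.7 14.7] open 0.008
t41.4 [478.7 -99.2 110.3] F [-4.5  2.  14.9] open 0.007
t41.6 [478.6 -99.2 110.3] F [-4.4  0.4 14.6] open 0.009
t42.0 [478.7 -99.2 110.3] F [-4.8  0.4 14.2] open 0.003
t42.5 [478.5 -99.2 111.8] F [-0.3  0.4 -0.4] open 0.005
t44.6 [450.1  98.7 299.6] F [-0.1 -0.2  0.4] open 0.004
scene hood_edge [([440.8, -100.1, 110.0], 0.76)]
scene push_spot [([477.1, -100.9, 109.7], 0.71)]
scene test_weight []
top hood_edge [([629.9, 465.4, -4.1], 0.72), ([439.0, -95.1, 114.7], 0.62)]
top push_spot [([475.0, -98.8, 110.7], 0.59)]
top test_weight []
```

View pics/scene11.png

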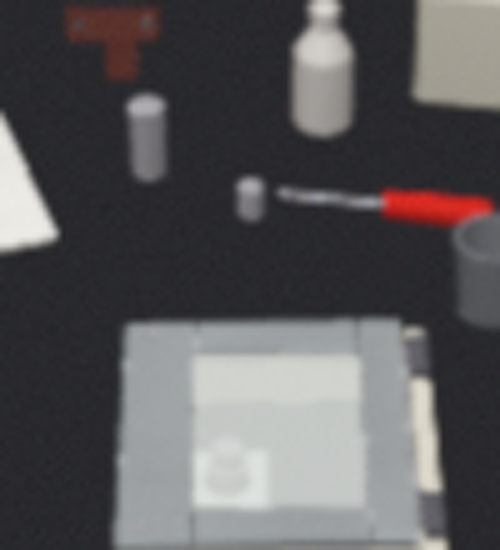

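View pics/top11f.png

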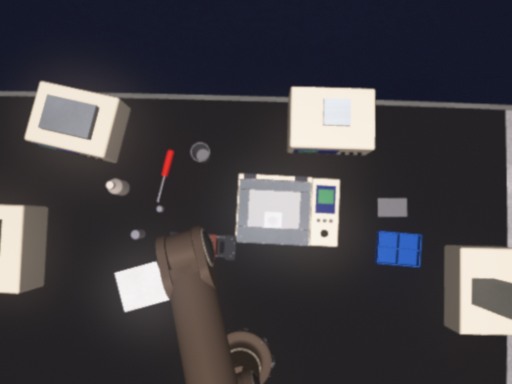

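Both views show the hood flat on the rim, with the weight upright in the nest through the window (zoom (228,470)). The bystanders have not moved and the arm is clear, so I'll hand it in.

```bash
python3 -c "
from rig import finish_job; print(finish_job())"
```

```text
the job is handed in; nothing more can be done
None
```

The weight is in the nest, the hood is closed and was pressed at about 15 N, and the job was handed in at about 45 s of the 72 s allowed. `finish_job` gives no verdict, so what follows is from my own checks.

- **Weight:** I centred it with two crossed clamps and lowered it into the nest under force guard. The first try stopped on the edge of the hole, because my visual estimate of the nest was about 3 mm off. Lifting it clear and shifting (+2, -2) mm let it go in freely. It bottomed with its underside at 40 mm, the seat height, before I released it.
- **Hood:** I pushed it along its arc at roughly 0.3 rad/s, and more slowly at the end. It met the stop with the fingertip at z about 110.3 mm (expected 110). I then pressed in 0.12 mm steps and held about 14–15 N for over a second. The highest force I read on it was about 16 N.
- **Last checks:** The cameras put the push spot at z 109.7 and 110.7 mm, so the hood is closed. The weight shows upright through the window and the bystanders look unmoved. The arm is clear, with force readings near zero.
- **Misses:** After closing, the detector did not find the weight through the window in either view. The top camera's best guess for the hood edge was a clear misdetection; its second guess read z 114.7 mm, against 110.0 mm from the scene camera.

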